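Load a cylinder head into the roll-over stand, tug-test the latch, turn it upside down

TASK

Slide the cylinder-head carrier into the mouth of the roll-over stand until it is fully home and the spring latch has snapped into its notch, then tug it firmly back towards the mouth (about 10 N, for a second) while the cradle is still upright to confirm that the latch holds. Only then swing the crank half a turn over the top, so that the head is upside down and the ratchet pawl has dropped in at the half-turn tooth, and let go. Leave the oil bottle, the carton, the piston and the grease tin where they are.

Things in the scene. Friction and masses are not known exactly. Their poses are not given: they have to be found in the camera images.
- carrier: Loose carrier, about 0.65 kg: steel slide plate 140 (x) by 90 (y) by 6 thick with a finned aluminium cylinder head 74 x 66 on it, 6 to 42 above the underside, and a lifting lug on top. Origin: centre of the plate's underside, z up. The +x end is the nose that goes in first; the latch notch is in the +y edge at x 35 to 56. Starts flat on the bench left of the stand, nose roughly to the stand.
- lug (a point): Point to grip on the carrier's dark lifting lug, 64 above the plate's underside on the carrier's z axis; it balances here within 3 mm. The lug is an upright block 14 thick (carrier x) by 40 wide (y), from 42 to 84 above the underside: the fingers go before and behind it, closing along carrier x. Axes as the carrier.
- stand: Fixed roll-over stand: base plate 170 (x) by 190, 10 thick, two grey posts (inner faces at y -62 and +62, 44 wide in x; tops at z 148, the +y one 186). Origin on the bench under the middle of the axis; the carrier slides in along +x, the mouth faces -x; the crank is at the -y end, the ratchet wheel at the +y end.
- axis_mid (a point): Point on the turning axis, midway between the posts, 130 above the bench; axes as the stand: the turning axis is its y. Turns with nothing.
- bay (a point): Where the carrier's origin lies when fully home, axes then the same; on the cradle floor, turns with it. Upright it is 78 above the bench. The bay is a channel for the plate, 93 wide inside, with lips over the long edges that leave a slot 9 high; the end stop is 70 further in. Cheek walls at y +-52 to 58 rise 66 over the floor between x -14 and 26. Pushing home takes up to 15 N over the last 30 mm.
- mouth (a point): Middle of the bay's mouth on the cradle floor, at the start of the lips, 54 towards -x of the bay point; axes as the bay. Flared guides reach 17 further out, the bare floor tongue 20 further out (-x). The lips reach in to y +-38 and their tops are 15 over the floor.
- latch (a joint): Spring latch in the cradle's +y wall, in m: 0 = fully out (at rest, or snapped into the notch), about 0.0075 while the passing nose pushes it aside, at most 0.012. Spring 2 to 4 N. When caught it leaves the carrier about 2 mm of play.
- latch_tooth: Steel tooth of that latch: stands in the carrier's notch when caught and takes the load of the tug. Its holding face is 54 further in (+x) than the bay point. The body's origin is on the turning axis, not at the tooth; axes as the cradle.
- cradle (a joint): Angle of the cradle, rad: 0 = upright (a stop), grows as the top moves to the mouth side, 3.14 = upside down (3.0 to 3.3 counts). It stays where left: friction 0.45 N m, about 7 N at the crank. The ratchet (8 teeth, 0.785 rad apart) lets it turn only forwards; beyond 3.9 it catches the next tooth and cannot be undone.
- crank_grip (a point): Middle of the crank's black sleeve, a free-spinning cylinder 14 in diameter, 56 long, parallel to the turning axis, 65 from it and 122 from axis_mid towards the stand's -y (crank arm's face 30 inward of this point). At cradle 0 it is on the stand's +x side level with the axis; forwards lifts it over the top and down to the -x (mouth) side. Axes as the cradle.
- pawl (a joint): Sprung pawl on the ratchet wheel, rad: 0 = dropped behind a tooth, grows to about 0.16 as it rides up to the tip of the next tooth, then snaps back to about 0.
- oil_bottle: Bystander: grey oil bottle, 64 in diameter, 150 tall, origin under its base.
- bearing_box: Bystander: closed carton 100 x 70 x 60 tall, origin under its base.
- piston: Bystander: aluminium piston standing up, 72 in diameter, 58 tall, origin under its base.
- grease_tin: Bystander: bare metal grease tin with a lid, 76 in diameter, 65 tall, origin under its base.
Things that resemble listed ones, but are neither listed nor needed, are in the scene too. What is shaped like the carrier but red or turquoise is not meant.

How it is judged (in metres and radians):
On the way, in this order (a step that is already met when the one before it is completed fails the run):
1. the carrier is fully home in the upright cradle and the latch has snapped into its notch (x of carrier in the frame of bay between -0.006 and 0.004 m and y of carrier in the frame of bay between -0.006 and 0.006 m and z of carrier in the frame of bay between -0.004 and 0.008 m and angle between the x axis of carrier and the x axis of bay, either way round below 0.1 rad and value of joint latch below 0.003 m and value of joint cradle below 0.15 rad), for 0.1 s.
2. with the cradle upright the carrier is tugged back against the latch with more than 5 N and the latch holds (all of step 1 and contact force between carrier and latch_tooth above 5 N), for 0.25 s.
3. the cradle is turned upside down with the carrier still latched in it (x of carrier in the frame of bay between -0.006 and 0.004 m and y of carrier in the frame of bay between -0.006 and 0.006 m and z of carrier in the frame of bay between -0.004 and 0.008 m and angle between the x axis of carrier and the x axis of bay, either way round below 0.1 rad and value of joint latch below 0.003 m and value of joint cradle between 3 and 3.3 rad), for 0.2 s.
At the end, for the whole second after the job is handed in: The carrier is latched fully home in the bay (within 6 mm along the slide, latch out to within 3 mm), the cradle stands upside down between 3.0 and 3.3 rad with the pawl dropped in at the half-turn tooth (pawl under 0.08 rad), everything at rest and let go (all of step 3 and value of joint pawl below 0.08 rad and linear speed of carrier below 0.02 m/s); the robot touches nothing.
It fails at once if the carrier slides out of the bay while the cradle is turned (value of joint cradle above 0.4 rad and distance between carrier and bay above 0.015 m).
It fails at once if the oil bottle is pushed more than 30 mm or tipped over (distance of oil_bottle from where it was at the start of the episode above 0.03 m or angle between oil_bottle's own z axis and vertical above 0.5 rad).
It fails at once if the carton is pushed more than 30 mm or tipped over (distance of bearing_box from where it was at the start of the episode above 0.03 m or angle between bearing_box's own z axis and vertical above 0.5 rad).
It fails at once if the piston is pushed more than 30 mm or tipped over (distance of piston from where it was at the start of the episode above 0.03 m or angle between piston's own z axis and vertical above 0.5 rad).
It fails at once if the grease tin is pushed more than 30 mm or tipped over (distance of grease_tin from where it was at the start of the episode above 0.03 m or angle between grease_tin's own z axis and vertical above 0.5 rad).
It also fails if it takes over 67 s, if anything falls off the work surface, if the arm or the gripper's body presses on something with over 40 N, if the wrist force passes 120 N, or if a joint passes its speed limit or range.

ROBOT

A 6-joint arm with a two-finger parallel gripper is mounted at the origin on the work surface. World frame = base frame: x ahead of the robot, y to its left, z up, the work surface at z = 0. Lengths are in mm, angles in rad, forces in N, time in s.
With the tool pointing down it reaches from about 250 to 775 mm from the base axis. Payload 4 kg.
Tool frame: the origin (TCP) lies midway between the tips of the shut fingers; the grasp point (between the pads) lies 19 mm behind it (ctrl.grasp_offset is the z of the grasp point in the tool frame, in mm); z points along the fingers, y is the line along which they close (so a half turn about z gives the same grasp; the last joint's range is limited). The gripper opens to 85 mm and grips with 20 to 120 N. Pads are 22 mm wide; open, the fingers measure 114 mm over their backs; the gripper's body (76 mm by 85 mm) begins 54 mm behind the grasp point. The pads swing forward as they close: fully open they stand 13 mm farther back than shut.
Start: joints at [-1.339, 0.087, 1.371, -0, 1.684, -0.103], TCP at [180.717, -519.482, 209.041] pointing down, gripper open.
Joint ranges: [-3.1, 3.1], [-0.76, 2.03], [0.27, 2.55], [-1.08, 4.22], [0.17, 2.65], [-2.57, 2.57]. Speed limits (rad/s): [2.79, 2.79, 3.14, 3.14, 3.14, 3.14].

INTERFACE

Orientations are given as a unit quaternion [w, x, y, z].
In Python, from rig import status, eyes, order, ctrl gives the robot as it stands.
- The arm moves only by the shell command python3 -m handwheel 'ROWS' [OPENING]. ROWS is JSON, a list of rows, each an object of numbers: "x", "y", "z": the shift along the tool's x, y, z in mm; "roll": the turn about the tool's z in rad. In form: [{"x": .., "y": .., "z": .., "roll": ..}, ...]. A call has 1 to 5 rows; each row shifts and turns the commanded pose from where the row before left it, along the tool's axes as they then stand; what a row does not reach is not made up. A row lasts 1/12 s, in which the tool goes at most 41.7 mm and 7.16 degrees, less where a joint would pass 70% of its speed; a pose out of reach is approached as far as the arm can. A call is refused whole if a number of a shift passes 41.7 or a number of a turn 0.125, either way. A call with a gripper value outside its range is refused whole. OPENING is the opening, from 0 (shut) to 1 (fully open), set as the call begins (- or left out, the last holds). The fingers move at their own pace and stop on an object; the grip force is fixed at half the most. Time passes only in rows, so rows that do not move let the fingers close. It gives the time, the measured TCP pose, the force, the opening and the grip force at its end, in the units of the state.
- status.observe(): the state, without advancing time (a new reading comes with each control period).
- eyes.snapshot(name): name is "scene" or "top"; returns a dict with "color" (400x640x3 uint8, red, green, blue), "K" (3x3 intrinsics, pixels), "origin" and "orientation" of the camera in the world. Camera axes: x right, y down, z forward; pixel columns grow to the right and rows downward; lengths in mm; the calibration is good to about 2 mm. A picture is of the moment at which its call begins. There is no depth.
- order.job_done(): hands the job in; it is judged then, once.
The state is a dict: "t": time; "q": joint angles; "qd": joint speeds; "tau": joint torques, N m; "ee_pos": TCP position; "tool_rot": TCP orientation; "wrist_force": force on the tool from outside, world axes, zero at the start; "torque": the same for the moment, N m; "opening": opening from 0.0 (shut) to 1.0 (fully open); "grip_force": force on a finger pad.
Only numpy, scipy, OpenCV 4.12 (cv2) and the standard library are available. Lean on these libraries where they do the work, as an engineer would, in place of code of your own. Each camera call takes 0.05 s, during which the arm holds its last target. There are 200 camera calls.

## Working session

There is one attempt and no reset: what is moved stays moved. The work goes in short steps, Python scripts to look and compute and a shell command to move; the robot and the scene stay as the last step left them, time stands still between calls to the robot, and variables do not carry over. Pictures are saved under pics/ and viewed, at most 10 in all, crops included, and the job is handed in when it is done.

```bash
mkdir -p pics; ls; python3 - <<'E'
from rig import status,eyes,ctrl
import cv2
print(status.observe(), ctrl.grasp_offset)
for n in("scene","top"):
    s=eyes.snapshot(n); cv2.imwrite(f"pics/{n}0.png",s["color"][:,:,::-1]); print(n,s["K"],s["origin"],s["orientation"])
E
```

```text
pics
{'t': 0.0, 'q': array([-1.33910452e+00,  8.79932931e-02,  1.37229311e+00,  6.58861940e-06,
        1.68359722e+00, -1.03096406e-01]), 'qd': array([-0.00107713,  0.00044975, -0.00089753, -0.00184311,  0.00065865,
        0.00062627]), 'tau': array([ 4.64881414e-04, -3.51854968e+01, -3.13270175e+01, -1.12014920e-04,
        1.06888500e-02,  2.85531155e-05]), 'ee_pos': array([ 180.58412029, -518.9191029 ,  207.7985479 ]), 'tool_rot': array([-1.14332914e-03,  9.86021583e-01,  1.66613702e-01, -7.03343344e-05]), 'wrist_force': array([-0.00220618, -0.11037497,  0.95619664]), 'torque': array([-0.00304133, -0.00138305,  0.04318488]), 'grip_force': 0.0, 'opening': 1.001342860735434} -18.700000000000003
scene [[360.85938214   0.         322.93249974]
 [  0.         360.85938214 194.8435692 ]
 [  0.           0.           1.        ]] [1283.34233073 -283.83343798  939.38037155] [-0.31735047  0.75253695  0.53526123 -0.21557421]
top [[421.99765444   0.         314.17385547]
 [  0.         421.99765444 199.01444696]
 [  0.           0.           1.        ]] [ 415.34268931   16.45402078 1318.48860246] [ 0.02913532 -0.70162249  0.71142315 -0.0274611 ]
```

View pics/scene0.png

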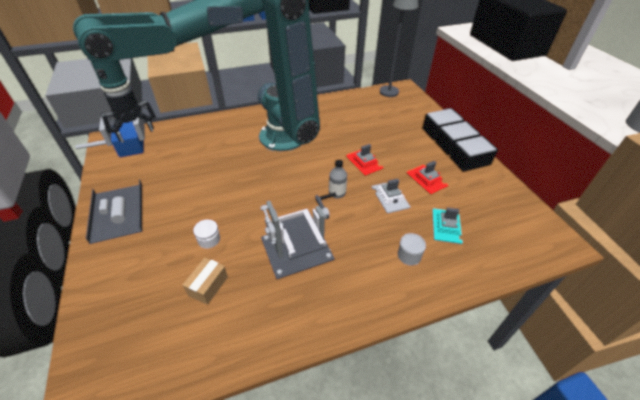

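View pics/top0.png

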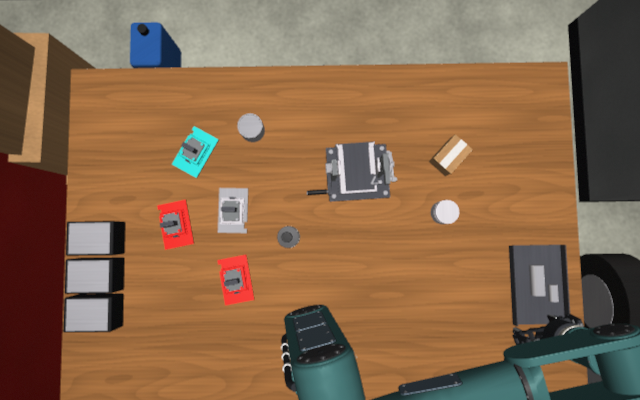

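Candidates for the carrier in the top view are grey (232,210), red (175,225), red (236,280) and turquoise (195,151). By the description it is the bare-steel one at (232,210). The stand is at (358,170), with its crank at (316,192). I'll check both in a close crop.

```bash
python3 - <<'E'
import cv2
t=cv2.imread("pics/top0.png"); s=cv2.imread("pics/scene0.png")
cv2.imwrite("pics/c1.png",cv2.resize(t[125:245,205:405],None,fx=4,fy=4,interpolation=cv2.INTER_CUBIC))
cv2.imwrite("pics/c2.png",cv2.resize(s[160:285,250:420],None,fx=4.7,fy=4.7,interpolation=cv2.INTER_CUBIC))
E
```

```text
(no output)
```

View pics/c1.png

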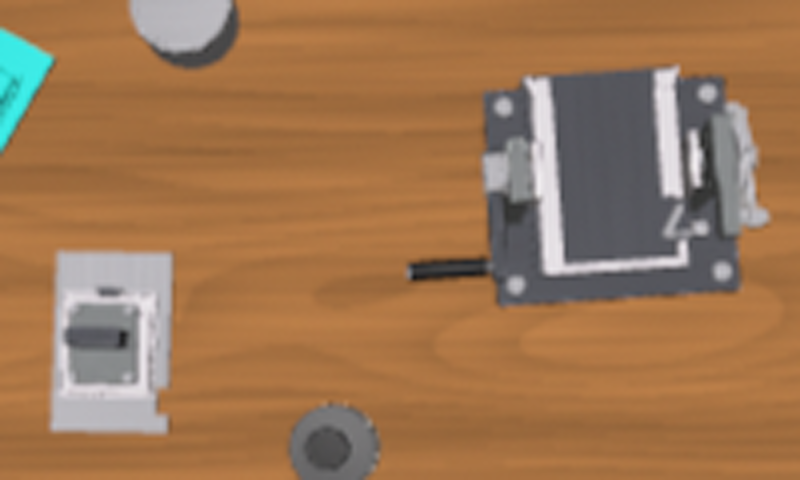

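View pics/c2.png

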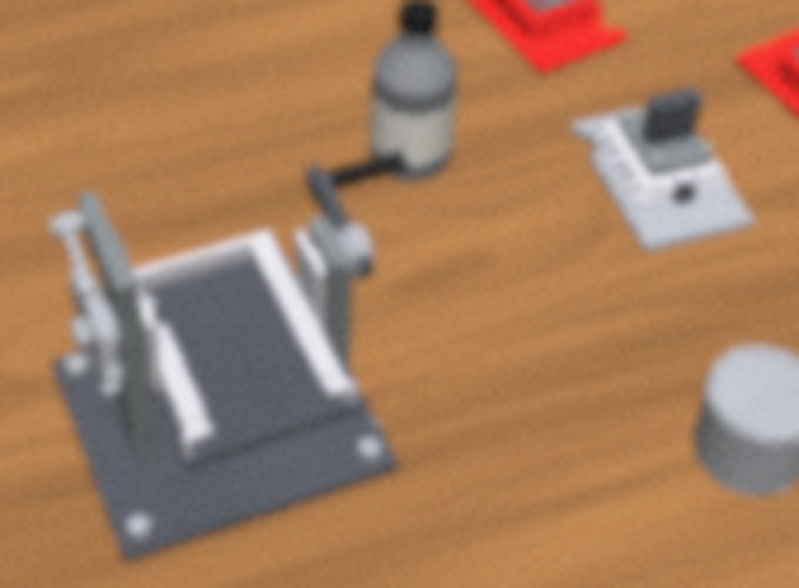

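The crop shows the grey carrier with its notch at (160,400), on the right near the bottom. So its nose points down-image (world -x) and its +y is world -y. The stand's crank is at (450,270) and the mouth is at the top (far side), so both frames have a yaw of about π. Next I measure.

```bash
cat >h.py <<'E'
import numpy as np,cv2
from scipy.spatial.transform import Rotation as R
def ray(s,uv,z):
    uv=np.atleast_2d(uv).astype(float)
    d=np.c_[uv,np.ones(len(uv))]@np.linalg.inv(s["K"]).T
    q=s["orientation"]; d=d@R.from_quat([q[1],q[2],q[3],q[0]]).as_matrix().T
    o=np.array(s["origin"]); return (o+d*((z-o[2])/d[:,2])[:,None])[:,:2]
E
python3 - <<'E'
from rig import eyes
from h import *
s=eyes.snapshot("top"); im=s["color"]; hsv=cv2.cvtColor(im,cv2.COLOR_RGB2HSV)
grey=(hsv[...,1]<60).astype(np.uint8)
def big(m,x0,x1,y0,y1):
    mm=np.zeros_like(m); mm[y0:y1,x0:x1]=m[y0:y1,x0:x1]
    c=max(cv2.findContours(mm,0,cv2.CHAIN_APPROX_NONE)[0],key=cv2.contourArea); return c[:,0,:]
c=big(grey,212,254,180,242)
p=ray(s,c,6); r=cv2.minAreaRect(p.astype(np.float32)); print("carrier rect z6",r)
# side line fits: left edge and ends
for nm,sel,ax in(("L",c[:,0]<c[:,0].min()+4,1),("R",c[:,0]>c[:,0].max()-3,1),("T",c[:,1]<c[:,1].min()+2,0),("B",c[:,1]>c[:,1].max()-2,0)):
    q=p[sel]; 
    f=np.polyfit(q[:,1-ax],q[:,ax],1); print(nm,len(q),f, q.mean(0))
dark=((hsv[...,2]<90)&(hsv[...,1]<70)).astype(np.uint8)
lug=big(dark,219,240,202,216); print("lug z84",ray(s,lug.astype(np.float32).mean(0),84),cv2.minAreaRect(ray(s,lug,84).astype(np.float32)))
b=big(grey,324,392,140,202); print("base z10",cv2.minAreaRect(ray(s,b,10).astype(np.float32)))
for v in range(144,194,4): print(v,''.join('%4d'%x for x in im[v,324:396].mean(1)[::1]))
print([int(x) for x in im[136:202,358].mean(1)]);print([int(x) for x in im[136:202,348].mean(1)])
E
```

```text
carrier rect z6 ((490.170166015625, 273.5037536621094), (90.1747055053711, 137.2490692138672), 89.19415283203125)
L 49 [-1.97463940e-02  3.26137587e+02] [487.80254735 316.50524528]
R 43 [-3.03056207e-02  2.45103441e+02] [496.43077428 230.05879781]
T 30 [1.36434152e-02 5.54859151e+02] [558.55422593 270.83214226]
B 31 [1.37645189e-02 4.17987544e+02] [421.77517283 275.17335403]
lug z84 [[486.82835503 251.12006389]] ((486.8297119140625, 251.12091064453125), (8.891141891479492, 5.865296363830566), 0.0610654391348362)
base z10 ((606.80322265625, -118.17754364013672), (210.37387084960938, 182.88084411621094), 89.19888305664062)
144  118 117 116 117 117 117 117 116 116 117 115 120 155 169 127 149 159 157 120  91  88  88  89  89  88  88  88  87  87  86  87  89  88  89  87  87  88  88  87  88  88  89  89  89 143 216 223 224 225 199 112 112  98  93  84  88  96  92  87  93  94  94  96 108 107 107 108 107 108 107 108 108
148  105 105 100  97  92  98 103  90  90  91  91  89  87 136 208 224 223 218 169  88  89  89  89  89  88  86  87  88  87  86  86  87  87  88  87  87  88  88  87  88  88  89  88  
[... 3193 characters left out ...]
 151 151 145 126 126 127 127 114 100 100  94  80  83  87  85  80  82  87  86  86  87  88  95 140 186 187 186 164  98  92  99 108 108 109 108 110
[118, 117, 116, 121, 118, 114, 106, 91, 87, 87, 88, 87, 87, 88, 88, 87, 86, 87, 87, 87, 87, 87, 87, 86, 87, 87, 87, 87, 88, 89, 88, 88, 88, 89, 88, 89, 89, 88, 89, 90, 90, 90, 90, 90, 91, 90, 90, 90, 90, 89, 90, 91, 91, 97, 179, 225, 178, 87, 87, 88, 88, 87, 89, 85, 104, 127]
[118, 117, 117, 120, 119, 116, 114, 103, 88, 88, 88, 88, 88, 88, 88, 88, 88, 89, 88, 88, 88, 88, 88, 89, 88, 89, 90, 89, 89, 88, 89, 89, 88, 89, 89, 89, 89, 89, 89, 89, 89, 88, 88, 89, 89, 88, 88, 89, 90, 90, 90, 91, 91, 91, 131, 199, 210, 145, 82, 88, 89, 90, 90, 94, 110, 119]
```

```bash
python3 - <<'E'
from rig import eyes
from h import *
s=eyes.snapshot("top"); g=s["color"].mean(2); sc=eyes.snapshot("scene")
L=[];Rr=[]
def cross(a,u0,u1,lev=155):
    for u in range(u0,u1):
        if (a[u]-lev)*(a[u+1]-lev)<=0: return u+(lev-a[u])/(a[u+1]-a[u])
for v in range(146,189):
    x=cross(g[v],348,340-1,155) if 0 else None
    r=g[v][::-1]; x=cross(r,639-355,639-335); L.append((639-x,v))
    if v<173: Rr.append((cross(g[v],360,376),v))
l=ray(s,L,93); r=ray(s,Rr,93)
for n,p in(("L",l),("R",r)):
    f=np.polyfit(p[:,0],p[:,1],1); print(n,f,np.polyval(f,600),np.std(np.polyval(f,p[:,0])-p[:,1]),p[[0,-1]])
st=[(u,v) for u in range(347,372) for v in [cross(g[:,u],183,196,150)] if v]
for z in(84,93): 
  p=ray(s,st,z);print("stop",z,np.polyfit(p[:,1],p[:,0],1),p.mean(0))
tg=[(u,v) for u in range(345,366) for v in [cross(g[:,u],138,147,103)] if v]
p=ray(s,tg,78);print("tongue tip",np.polyfit(p[:,1],p[:,0],1),p.mean(0))
c=lambda a,k,o:(np.array(a)+.5)/k-.5+o
b=ray(s,c([(485,92),(723,78),(738,290),(498,305)],4,[205,125]),10);print("base",b,b.mean(0))
b=ray(s,c([(503,107),(708,93),(722,271),(516,285)],4,[205,125]),12);print("bolts",b,b.mean(0))
b=ray(sc,c([(125,560),(397,463),(57,365)],4.7,[250,160]),10);print("scene base nearL nearR farL",b)
b=ray(sc,c([(645,250),(753,217)],4.7,[250,160]),6);print("scene carrier tail corners",b)
print("lug top",ray(s,c([(65,327),(120,327),(65,345),(120,345)],4,[205,125]),84).mean(0), "scene",ray(sc,c([(646,97),(698,90)],4.7,[250,160]),84).mean(0))
print("sleeve ends z130",ray(s,c([(410,270),(490,266)],4,[205,125]),130))
E
```

```text
L [ 5.81391502e-02 -1.04867766e+02] -69.98427554280624 0.2684186357510183 [[669.01795099 -65.29191708]
 [544.65802659 -72.9744531 ]]
R [ 4.98167181e-02 -1.75079215e+02] -145.18918431259058 0.24057320606522692 [[ 667.9062185  -142.69567608]
 [ 590.72279462 -145.84019788]]
stop 84 [-1.05949612e-01  5.29049378e+02] [ 541.06830563 -113.44003097]
stop 93 [-1.05949612e-01  5.28233113e+02] [ 540.15170702 -112.49304251]
tongue tip [-6.42211201e-02  6.75437084e+02] [ 682.19805805 -105.27648799]
base [[ 681.75347314  -20.14696549]
 [ 690.21048906 -207.23428967]
 [ 522.97895543 -214.3388717 ]
 [ 513.89174226  -27.57130918]] [ 602.20866497 -117.32285901]
bolts [[ 669.2390704   -34.00107833]
 [ 678.04462531 -194.81884051]
 [ 537.80130485 -201.9745902 ]
 [ 529.12478486  -41.74278849]] [ 603.55244636 -118.13432438]
scene base nearL nearR farL [[ 695.32319532 -206.73760513]
 [ 682.03194039  -18.92151501]
 [ 529.25587544 -212.77909766]]
scene carrier tail corners [[560.39386629 225.1561713 ]
 [556.30281672 318.63108189]]
lug top [489.69524522 272.3848415 ] scene [484.46061249 273.73008839]
sleeve ends z130 [[530.54697035  38.28545293]
 [532.59462252 -18.33500705]]
```

```bash
python3 -m handwheel '[{"z":-20,"roll":-0.122},{"roll":-0.122},{"roll":-0.122},{"roll":-0.122},{"roll":-0.122}]' 1; python3 -m handwheel '[{"roll":-0.122},{"roll":-0.122},{"roll":-0.122},{"roll":-0.122},{"roll":-0.122}]'
cat >>h.py <<'E'
def goto(x,y,yaw=None):
    "remaining tool-frame shift to world x,y"
    from rig import status
    s=status.observe(); q=s["tool_rot"]; M=R.from_quat([q[1],q[2],q[3],q[0]]).as_matrix()
    d=np.array([x,y,s["ee_pos"][2]])-s["ee_pos"]; a=np.arctan2(M[1,0],M[0,0])
    print("t",round(s["t"],2),"pos",s["ee_pos"].round(1),"yaw_a",round(a,4),"shift",(M.T@d).round(1),"F",s["wrist_force"].round(1),"op",round(s["opening"],3),"grip",round(s["grip_force"],1),"q6",s["q"].round(2))
E
python3 -c "
from h import *; goto(489.5,272.8)"
```

```text
t 0.25 pos [ 180.7 -519.2  208.4] yaw_a 0.3348 shift [ 551.9 -646.6    0.7] F [-0.2 -0.4  0.5] op 1.0 grip 0.0 q6 [-1.34  0.09  1.37  0.    1.68 -0.1 ]invalid input
invalid input
```

```bash
python3 -m handwheel '[{"x":0,"y":0,"z":-20,"roll":-0.122},{"x":0,"y":0,"z":0,"roll":-0.122},{"x":0,"y":0,"z":0,"roll":-0.122},{"x":0,"y":0,"z":0,"roll":-0.122},{"x":0,"y":0,"z":0,"roll":-0.122}]'; python3 -m handwheel '[{"x":0,"y":0,"z":0,"roll":-0.122},{"x":0,"y":0,"z":0,"roll":-0.122},{"x":0,"y":0,"z":0,"roll":-0.122},{"x":0,"y":0,"z":0,"roll":-0.122},{"x":0,"y":0,"z":0,"roll":-0.122}]'
python3 -c "
from h import *; goto(489.5,272.8)"
```

```text
t: 0.67
ee_pos: [180.7, -519.4, 229.0]
tool_rot: [-0.0, 0.889, 0.458, 0.0]
wrist_force: [0.2, 0.0, -0.0]
opening: 1.002
grip_force: 0.0
t: 1.08
ee_pos: [180.7, -519.4, 228.8]
tool_rot: [-0.0, 0.711, 0.704, 0.0]
wrist_force: [-0.5, -1.0, 0.2]
opening: 0.996
grip_force: 0.0
t 1.08 pos [ 180.7 -519.4  228.8] yaw_a 1.5608 shift [7.952e+02 3.009e+02 2.000e-01] F [-0.5 -1.   0.2] op 0.996 grip 0.0 q6 [-1.34  0.08  1.33 -0.    1.72 -1.33]
```

```bash
for i in 1; do python3 -m handwheel '[{"x":37.5,"y":14.2,"z":0,"roll":0},{"x":37.5,"y":14.2,"z":0,"roll":0},{"x":37.5,"y":14.2,"z":0,"roll":0},{"x":37.5,"y":14.2,"z":0,"roll":0},{"x":37.5,"y":14.2,"z":0,"roll":0}]'; done >/dev/null
python3 -m handwheel '[{"x":37.5,"y":14.2,"z":0,"roll":0},{"x":37.5,"y":14.2,"z":0,"roll":0},{"x":37.5,"y":14.2,"z":0,"roll":0},{"x":37.5,"y":14.2,"z":0,"roll":0},{"x":37.5,"y":14.2,"z":0,"roll":0}]' >/dev/null
python3 -m handwheel '[{"x":37.5,"y":14.2,"z":0,"roll":0},{"x":37.5,"y":14.2,"z":0,"roll":0},{"x":37.5,"y":14.2,"z":0,"roll":0},{"x":37.5,"y":14.2,"z":0,"roll":0},{"x":37.5,"y":14.2,"z":0,"roll":0}]' >/dev/null
python3 -m handwheel '[{"x":37.5,"y":14.2,"z":0,"roll":0},{"x":37.5,"y":14.2,"z":0,"roll":0},{"x":37.5,"y":14.2,"z":0,"roll":0},{"x":37.5,"y":14.2,"z":0,"roll":0},{"x":0,"y":0,"z":0,"roll":0}]' 
python3 -c "
from h import *; goto(489.5,272.8)"
```

```text
t: 2.75
ee_pos: [462.7, 194.4, 227.3]
tool_rot: [-0.002, 0.71, 0.704, 0.0]
wrist_force: [0.5, -1.2, 0.2]
opening: 0.995
grip_force: 0.0
t 2.75 pos [462.7 194.4 227.3] yaw_a 1.5618 shift [78.6 26.1  0.2] F [ 0.5 -1.2  0.2] op 0.995 grip 0.0 q6 [ 0.28 -0.02  1.45  0.    1.72  0.29]
```

```bash
python3 -m handwheel '[{"x":39,"y":13,"z":0,"roll":0.007},{"x":39,"y":13,"z":0,"roll":0},{"x":0,"y":0,"z":35,"roll":0},{"x":0,"y":0,"z":35,"roll":0},{"x":0,"y":0,"z":0,"roll":0}]' >/dev/null
python3 -m handwheel '[{"x":0,"y":0,"z":35,"roll":0},{"x":0,"y":0,"z":0,"roll":0},{"x":0,"y":0,"z":0,"roll":0}]'>/dev/null
python3 - <<'E'
from h import *; goto(489.5,272.8)
from rig import eyes
a=eyes.snapshot("top")["color"][170:250,190:290,::-1]; b=eyes.snapshot("scene")["color"][150:220,350:450,::-1]
cv2.imwrite("pics/g1.png",np.hstack([cv2.resize(a,(400,320),interpolation=2),cv2.resize(b,(400,320),interpolation=2)]))
E
```

```text
t 3.42 pos [488.6 265.2 123.7] yaw_a 1.5471 shift [ 7.7  0.7 -0. ] F [-0.4 -0.5  0.3] op 0.997 grip 0.0 q6 [ 0.4   0.13  1.49 -0.    1.52  0.42]
```

View pics/g1.png

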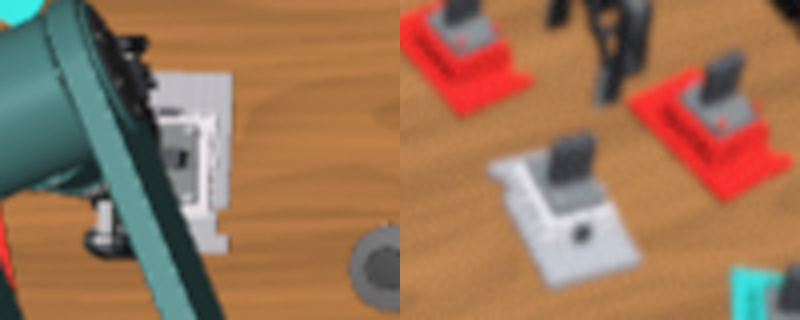

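```bash
python3 - <<'E'
from h import *
from rig import eyes
for n,o,k in(("top",(190,170),4),("scene",(350,150),4)):
    s=eyes.snapshot(n); q=s["orientation"]; M=R.from_quat([q[1],q[2],q[3],q[0]]).as_matrix()
    for p in((488.6,265.2,123.7),(488.6,265.2,170),(489.5,272.8,84),(489.5,272.8,42)):
        d=M.T@(np.array(p)-s["origin"]); u=s["K"]@d; u=u[:2]/u[2]; print(n,p,((u-o)*np.array([k,320/70 if n=="scene" else k])).round())
E
```

```text
top (488.6, 265.2, 123.7) [150. 153.]
top (488.6, 265.2, 170) [135. 149.]
top (489.5, 272.8, 84) [150. 155.]
top (489.5, 272.8, 42) [162. 158.]
scene (488.6, 265.2, 123.7) [171. 102.]
scene (488.6, 265.2, 170) [179.  54.]
scene (489.5, 272.8, 84) [172. 139.]
scene (489.5, 272.8, 42) [165. 179.]
```

The scene crop has the lug top at (573,138), where my estimate projects, and the fingers straddle it along carrier x. I continue down.

```bash
python3 -m handwheel '[{"x":7.7,"y":0.7,"z":0,"roll":-0.008},{"x":0,"y":0,"z":30,"roll":0},{"x":0,"y":0,"z":30,"roll":0},{"x":0,"y":0,"z":0,"roll":0},{"x":0,"y":0,"z":0,"roll":0}]' >/dev/null
python3 -c "
from h import *; goto(489.5,272.8)"
```

```text
t 4.03 pos [489.2 273.7  63.1] yaw_a 1.5563 shift [-0.9  0.3  0. ] F [ 0.1  0.  -0.5] op 0.999 grip 0.0 q6 [0.41 0.19 1.55 0.   1.4  0.42]
```

```bash
python3 -m handwheel '[{"x":-0.9,"y":0.3,"z":17,"roll":0},{"x":0,"y":0,"z":0,"roll":0},{"x":0,"y":0,"z":0,"roll":0}]' 
python3 -m handwheel '[{"x":0,"y":0,"z":0,"roll":0},{"x":0,"y":0,"z":0,"roll":0},{"x":0,"y":0,"z":0,"roll":0},{"x":0,"y":0,"z":0,"roll":0},{"x":0,"y":0,"z":0,"roll":0}]' 0 >/dev/null
python3 -m handwheel '[{"x":0,"y":0,"z":0,"roll":0},{"x":0,"y":0,"z":0,"roll":0},{"x":0,"y":0,"z":0,"roll":0},{"x":0,"y":0,"z":0,"roll":0},{"x":0,"y":0,"z":0,"roll":0}]'
python3 -c "
from h import *; goto(489.5,272.8)"
```

```text
t: 4.28
ee_pos: [491.2, 273.3, 48.6]
tool_rot: [0.0, 0.712, 0.702, 0.001]
wrist_force: [0.2, -0.5, 0.6]
opening: 0.999
grip_force: 0.0
t: 5.12
ee_pos: [490.4, 272.9, 47.5]
tool_rot: [-0.0, 0.712, 0.702, -0.0]
wrist_force: [-2.7, -1.4, 5.6]
opening: 0.144
grip_force: 63.9
t 5.12 pos [490.4 272.9  47.5] yaw_a 1.556 shift [-0.1 -0.8  0. ] F [-2.7 -1.4  5.6] op 0.144 grip 63.9 q6 [0.41 0.2  1.57 0.   1.37 0.42]
```

```bash
python3 -m handwheel '[{"x":0,"y":0,"z":-20,"roll":0},{"x":0,"y":0,"z":-25,"roll":0},{"x":0,"y":0,"z":-30,"roll":0},{"x":0,"y":0,"z":-30,"roll":0},{"x":0,"y":0,"z":0,"roll":0}]'
python3 -m handwheel '[{"x":-21.4,"y":27.8,"z":0,"roll":0},{"x":-21.4,"y":27.8,"z":0,"roll":0},{"x":-21.4,"y":27.8,"z":0,"roll":0},{"x":-21.4,"y":27.8,"z":0,"roll":0},{"x":-21.4,"y":27.8,"z":0,"roll":0}]' >/dev/null
python3 -m handwheel '[{"x":-21.4,"y":27.8,"z":0,"roll":0},{"x":-21.4,"y":27.8,"z":0,"roll":0},{"x":-21.4,"y":27.8,"z":0,"roll":0},{"x":-21.4,"y":27.8,"z":0,"roll":0},{"x":0,"y":0,"z":0,"roll":-0.07}]'
python3 -c "
from h import *; goto(754.3,-99.2)"
```

```text
t: 5.53
ee_pos: [493.8, 274.1, 157.1]
tool_rot: [0.002, 0.712, 0.702, 0.005]
wrist_force: [2.0, 1.1, -4.7]
opening: 0.144
grip_force: 62.5
t: 6.37
ee_pos: [741.5, 68.9, 142.7]
tool_rot: [0.0, 0.69, 0.724, -0.004]
wrist_force: [-1.5, 0.8, -7.4]
opening: 0.145
grip_force: 61.8
t 6.37 pos [741.5  68.9 142.7] yaw_a 1.6196 shift [-168.6    4.6    0.9] F [-1.5  0.8 -7.4] op 0.145 grip 61.8 q6 [ 0.02  0.55  0.91 -0.01  1.69 -0.03]
```

```bash
python3 -m handwheel '[{"x":-33.7,"y":0.9,"z":-5,"roll":-0.006},{"x":-33.7,"y":0.9,"z":0,"roll":0},{"x":-33.7,"y":0.9,"z":0,"roll":0},{"x":-33.7,"y":0.9,"z":0,"roll":0},{"x":-33.7,"y":0.9,"z":0,"roll":0}]' >/dev/null
python3 -m handwheel '[{"x":0,"y":0,"z":0,"roll":0},{"x":0,"y":0,"z":0,"roll":0},{"x":0,"y":0,"z":0,"roll":0},{"x":0,"y":0,"z":0,"roll":0}]' >/dev/null
python3 - <<'E'
from h import *; goto(754.3,-99.2)
from rig import eyes
a=eyes.snapshot("top")["color"][100:210,300:425,::-1]; b=eyes.snapshot("scene")["color"][170:290,230:360,::-1]
cv2.imwrite("pics/g2.png",np.hstack([cv2.resize(a,None,fx=3.2,fy=3.2,interpolation=2)[:350],cv2.resize(b,None,fx=3.07,fy=3.07,interpolation=2)[:350]]))
E
```

```text
t 7.12 pos [751.7 -90.1 153.8] yaw_a 1.633 shift [-9.3  2.  -0. ] F [-0.   0.9 -7.4] op 0.139 grip 61.7 q6 [-0.19  0.58  0.84  0.    1.72 -0.26]
```

View pics/g2.png

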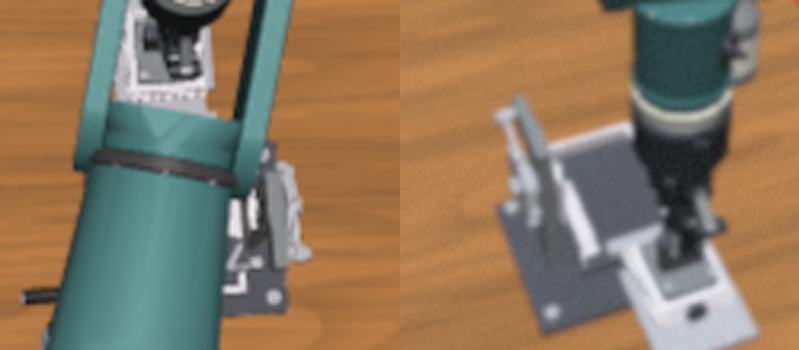

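```bash
python3 - <<'E'
from h import *
from rig import eyes
sc=eyes.snapshot("scene")
print("nose corner",ray(sc,[(230+224/3.07,170+266/3.07)],112.3))
c=lambda a:(np.array(a)+.5)/4.7-.5+[250,160]
p=ray(sc,c([(187,446),(213,430),(333,393),(356,382)]),93);print(p,p.mean(0))
E
```

```text
nose corner [[ 715.70398091 -127.89182067]]
[[ 682.91191484 -158.56850456]
 [ 676.59929053 -140.34212916]
 [ 673.63050672  -61.69442239]
 [ 670.15682492  -45.20779237]] [ 675.82463425 -101.45321212]
```

```bash
python3 -m handwheel '[{"x":-8,"y":2,"z":0,"roll":0.003},{"x":0,"y":0,"z":14,"roll":0},{"x":0,"y":0,"z":12,"roll":0},{"x":0,"y":0,"z":0,"roll":0},{"x":0,"y":0,"z":0,"roll":0}]'
python3 -c "
from h import *; goto(754.3,-98)"
```

```text
t: 7.68
ee_pos: [753.7, -98.8, 128.3]
tool_rot: [-0.002, 0.686, 0.727, -0.001]
wrist_force: [0.6, -0.6, -7.3]
opening: 0.145
grip_force: 61.7
t 7.68 pos [753.7 -98.8 128.3] yaw_a 1.629 shift [ 0.8  0.6 -0. ] F [ 0.6 -0.6 -7.3] op 0.145 grip 61.7 q6 [-0.2   0.6   0.87 -0.    1.68 -0.26]
```

```bash
python3 -m handwheel '[{"x":0.8,"y":0,"z":1.5,"roll":0},{"x":0,"y":-6,"z":0,"roll":0},{"x":0,"y":-6,"z":0,"roll":0},{"x":0,"y":-4,"z":0,"roll":0},{"x":0,"y":0,"z":0,"roll":0}]'>/dev/null
python3 -c "
from h import *; goto(609.5,-106.4)"
python3 -m handwheel '[{"x":0,"y":-5,"z":0,"roll":0},{"x":0,"y":-5,"z":0,"roll":0},{"x":0,"y":-4,"z":0,"roll":0},{"x":0,"y":0,"z":0,"roll":0}]'>/dev/null
python3 -c "
from h import *; goto(609.5,-106.4)"
```

```text
t 8.1 pos [738.  -99.6 130.7] yaw_a 1.6285 shift [   0.6 -128.7   -0. ] F [ 0.5 -0.1 -6.7] op 0.145 grip 61.7 q6 [-0.21  0.55  0.93 -0.    1.66 -0.27]
t 8.43 pos [ 724.  -100.1  129.2] yaw_a 1.6287 shift [ 4.000e-01 -1.146e+02  1.000e-01] F [ 0.8  0.1 -8.3] op 0.14 grip 61.4 q6 [-0.21  0.52  0.98  0.    1.64 -0.27]
```

```bash
python3 -m handwheel '[{"x":0,"y":0,"z":1.8,"roll":0},{"x":0,"y":0,"z":0,"roll":0},{"x":0,"y":0,"z":0,"roll":0}]'>/dev/null
python3 -c "
from h import *; goto(609.5,-106.4)"
python3 -m handwheel '[{"x":0,"y":-5,"z":0,"roll":0},{"x":0,"y":-5,"z":0,"roll":0},{"x":0,"y":-5,"z":0.3,"roll":0},{"x":0,"y":0,"z":0,"roll":0}]'>/dev/null
python3 -c "
from h import *; goto(609.5,-106.4)"
```

```text
t 8.68 pos [ 724.6 -100.3  127.5] yaw_a 1.6287 shift [ 6.000e-01 -1.153e+02  1.000e-01] F [ 0.1  0.1 -7.7] op 0.14 grip 61.6 q6 [-0.21  0.52  0.98 -0.    1.64 -0.27]
t 9.02 pos [ 708.6 -101.3  127.6] yaw_a 1.6285 shift [  0.6 -99.3   0.1] F [-0.4 -0.2 -7.2] op 0.141 grip 61.7 q6 [-0.22  0.49  1.03 -0.    1.62 -0.28]
```

```bash
python3 -m handwheel '[{"x":0,"y":-6,"z":0.3,"roll":0},{"x":0,"y":-6,"z":0,"roll":0},{"x":0,"y":-6,"z":0,"roll":0},{"x":0,"y":-6,"z":0,"roll":0},{"x":0,"y":0,"z":0,"roll":0}]'>/dev/null
python3 -c "
from h import *; goto(609.5,-106.4)"
python3 -m handwheel '[{"x":0,"y":-6,"z":0.3,"roll":0},{"x":0,"y":-6,"z":0,"roll":0},{"x":0,"y":-6,"z":0,"roll":0},{"x":0,"y":-6,"z":0,"roll":0},{"x":0,"y":0,"z":0,"roll":0}]'>/dev/null
python3 -c "
from h import *; goto(609.5,-106.4)"
```

```text
t 9.43 pos [ 684.5 -102.6  127.4] yaw_a 1.6284 shift [  0.5 -75.1   0.1] F [-0.2 -0.1 -7. ] op 0.147 grip 61.7 q6 [-0.23  0.43  1.11 -0.    1.6  -0.29]
t 9.85 pos [ 660.6 -104.   127. ] yaw_a 1.6284 shift [  0.5 -51.2   0.1] F [ 0.2  0.4 -6.8] op 0.145 grip 61.7 q6 [-0.24  0.38  1.18 -0.    1.58 -0.3 ]
```

```bash
python3 -m handwheel '[{"x":0,"y":-6,"z":0,"roll":0},{"x":0,"y":-6,"z":0,"roll":0},{"x":0,"y":-6,"z":0,"roll":0},{"x":0,"y":-4,"z":0,"roll":0},{"x":0,"y":0,"z":0,"roll":0}]'>/dev/null
python3 -c "
from h import *; goto(609.5,-106.4)"
python3 -m handwheel '[{"x":0,"y":-5,"z":0,"roll":0},{"x":0,"y":-5,"z":0,"roll":0},{"x":0,"y":-5,"z":0,"roll":0},{"x":0,"y":0,"z":0,"roll":0},{"x":0,"y":0,"z":0,"roll":0}]'>/dev/null
python3 -c "
from h import *; goto(609.5,-106.4)"
```

```text
t 10.27 pos [ 639.2 -104.9  127. ] yaw_a 1.6286 shift [  0.3 -29.7   0. ] F [-0.7  0.7 -7.5] op 0.146 grip 61.7 q6 [-0.25  0.33  1.24  0.    1.57 -0.31]
t 10.68 pos [ 627.2 -105.5  127.7] yaw_a 1.6293 shift [  0.1 -17.7  -0.1] F [ 4.7  2.  -6.8] op 0.143 grip 61.7 q6 [-0.26  0.3   1.28  0.    1.55 -0.32]
```

```bash
python3 -m handwheel '[{"x":0,"y":-4,"z":0,"roll":0},{"x":0,"y":-4,"z":0,"roll":0},{"x":0,"y":-4,"z":0,"roll":0},{"x":0,"y":0,"z":0,"roll":0},{"x":0,"y":0,"z":0,"roll":0}]'>/dev/null
python3 -c "
from h import *; goto(609.5,-106.4)"
python3 -m handwheel '[{"x":0,"y":-3,"z":0,"roll":0},{"x":0,"y":-2,"z":0,"roll":0},{"x":0,"y":0,"z":0,"roll":0},{"x":0,"y":0,"z":0,"roll":0}]'>/dev/null
python3 -c "
from h import *; goto(609.5,-106.4)"
```

```text
t 11.1 pos [ 612.7 -106.3  127. ] yaw_a 1.6289 shift [ 0.1 -3.2  0. ] F [ 1.1  1.5 -6.3] op 0.143 grip 61.8 q6 [-0.26  0.27  1.32  0.    1.55 -0.32]
t 11.43 pos [ 608.1 -107.4  126.9] yaw_a 1.6286 shift [ 0.9  1.4 -0. ] F [ 3.1  1.3 -6.7] op 0.14 grip 61.8 q6 [-0.27  0.26  1.33 -0.    1.55 -0.32]
```

```bash
python3 -m handwheel '[{"x":0,"y":-2,"z":0,"roll":0},{"x":0,"y":0,"z":0,"roll":0},{"x":0,"y":0,"z":0,"roll":0}]'>/dev/null
python3 -c "
from h import *; goto(609.5,-106.4)"
python3 -m handwheel '[{"x":0,"y":-2,"z":0,"roll":0},{"x":0,"y":0,"z":0,"roll":0},{"x":0,"y":0,"z":0,"roll":0}]'>/dev/null
python3 -c "
from h import *; goto(609.5,-106.4)"
```

```text
t 11.68 pos [ 607.5 -107.4  127.6] yaw_a 1.6288 shift [0.9 2.  0. ] F [ 4.9  0.7 -5.5] op 0.142 grip 61.8 q6 [-0.27  0.26  1.33  0.    1.54 -0.33]
t 11.93 pos [ 607.4 -107.5  127.7] yaw_a 1.6289 shift [1.  2.2 0. ] F [10.7  0.4 -7.1] op 0.14 grip 61.5 q6 [-0.27  0.26  1.34  0.    1.54 -0.33]
```

```bash
python3 -m handwheel '[{"x":0,"y":-3,"z":0,"roll":0},{"x":0,"y":0,"z":0,"roll":0},{"x":0,"y":0,"z":0,"roll":0},{"x":0,"y":0,"z":0,"roll":0}]'>/dev/null
python3 -c "
from h import *; goto(609.5,-106.4)"
python3 -m handwheel '[{"x":0,"y":3,"z":0,"roll":0},{"x":0,"y":3,"z":0,"roll":0},{"x":0,"y":2,"z":0,"roll":0},{"x":0,"y":0,"z":0,"roll":0},{"x":0,"y":0,"z":0,"roll":0}]'>/dev/null
python3 -c "
from h import *; goto(609.5,-106.4)"
```

```text
t 12.27 pos [ 607.3 -107.7  127.8] yaw_a 1.6292 shift [1.1 2.2 0. ] F [ 17.    0.1 -11.7] op 0.143 grip 61.3 q6 [-0.27  0.25  1.34  0.    1.53 -0.33]
t 12.68 pos [ 608.4 -107.2  126.3] yaw_a 1.6286 shift [ 0.8  1.1 -0. ] F [ 1.6 -0.4 -7.3] op 0.147 grip 61.8 q6 [-0.27  0.27  1.33 -0.    1.55 -0.32]
```

Hard stop at 607.3 with 17 N, so it is home. Now I tug back until about -10 N.

```bash
python3 -m handwheel '[{"x":0,"y":3,"z":0,"roll":0},{"x":0,"y":0,"z":0,"roll":0},{"x":0,"y":0,"z":0,"roll":0}]'>/dev/null
python3 -c "
from h import *; goto(609.5,-106.4)"
python3 -m handwheel '[{"x":0,"y":2,"z":0,"roll":0},{"x":0,"y":0,"z":0,"roll":0},{"x":0,"y":0,"z":0,"roll":0}]'>/dev/null
python3 -c "
from h import *; goto(609.5,-106.4)"
```

```text
t 12.93 pos [ 610.9 -107.1  126.3] yaw_a 1.6283 shift [ 0.8 -1.3  0. ] F [-1.8 -0.2 -6. ] op 0.144 grip 61.9 q6 [-0.26  0.27  1.32 -0.    1.55 -0.32]
t 13.18 pos [ 611.2 -107.4  126.3] yaw_a 1.6279 shift [ 1.1 -1.7  0. ] F [-6.8 -2.  -4.6] op 0.147 grip 62.2 q6 [-0.26  0.28  1.31 -0.    1.56 -0.32]
```

```bash
python3 -m handwheel '[{"x":0,"y":2.5,"z":0,"roll":0},{"x":0,"y":0,"z":0,"roll":0},{"x":0,"y":0,"z":0,"roll":0},{"x":0,"y":0,"z":0,"roll":0},{"x":0,"y":0,"z":0,"roll":0}]'
python3 -m handwheel '[{"x":0,"y":0,"z":0,"roll":0},{"x":0,"y":0,"z":0,"roll":0},{"x":0,"y":0,"z":0,"roll":0},{"x":0,"y":0,"z":0,"roll":0},{"x":0,"y":0,"z":0,"roll":0}]'
python3 -m handwheel '[{"x":0,"y":0,"z":0,"roll":0},{"x":0,"y":0,"z":0,"roll":0},{"x":0,"y":0,"z":0,"roll":0},{"x":0,"y":0,"z":0,"roll":0},{"x":0,"y":0,"z":0,"roll":0}]' >/dev/null
python3 -c "
from h import *; goto(609.5,-106.4)"
```

```text
t: 13.6
ee_pos: [611.6, -107.4, 126.6]
tool_rot: [-0.004, 0.687, 0.727, -0.004]
wrist_force: [-13.1, -2.9, -1.6]
opening: 0.144
grip_force: 62.6
t: 14.02
ee_pos: [611.6, -107.4, 126.6]
tool_rot: [-0.004, 0.687, 0.727, -0.004]
wrist_force: [-12.2, -3.4, -1.5]
opening: 0.145
grip_force: 62.6
t 14.43 pos [ 611.5 -107.4  126.6] yaw_a 1.6275 shift [ 1.1 -2.   0. ] F [-13.4  -1.8  -0.8] op 0.145 grip 62.6 q6 [-0.26  0.28  1.31 -0.    1.56 -0.32]
```

```bash
python3 -m handwheel '[{"x":0,"y":-3,"z":0,"roll":0},{"x":0,"y":-2.5,"z":0,"roll":0},{"x":0,"y":0,"z":0,"roll":0}]'
python3 -m handwheel '[{"x":0,"y":0,"z":0,"roll":0},{"x":0,"y":0,"z":0,"roll":0},{"x":0,"y":0,"z":0,"roll":0},{"x":0,"y":0,"z":0,"roll":0},{"x":0,"y":0,"z":0,"roll":0}]' 1
python3 -m handwheel '[{"x":0,"y":0,"z":-20,"roll":0},{"x":0,"y":0,"z":-30,"roll":0},{"x":0,"y":0,"z":-30,"roll":0},{"x":0,"y":0,"z":0,"roll":0}]' >/dev/null
python3 - <<'E'
from h import *; goto(530.6,10.4)
from rig import eyes
s=eyes.snapshot("top"); print("bottle top",ray(s,[(286.5,237)],150))
E
```

```text
t: 14.68
ee_pos: [610.7, -106.9, 126.8]
tool_rot: [-0.0, 0.686, 0.727, -0.0]
wrist_force: [-1.7, 0.0, -7.4]
opening: 0.142
grip_force: 61.9
t: 15.1
ee_pos: [612.0, -106.9, 128.1]
tool_rot: [0.001, 0.686, 0.727, 0.001]
wrist_force: [0.2, 0.3, 0.1]
opening: 0.848
grip_force: 0.0
t 15.43 pos [ 614.4 -107.6  215.6] yaw_a 1.629 shift [122.6 -76.8  -1.6] F [0.3 0.8 1.4] op 0.999 grip 0.0 q6 [-0.26  0.24  1.18  0.    1.7  -0.32]
bottle top [[405.06982749  96.35303209]]
```

```bash
python3 -m handwheel '[{"x":30.6,"y":-19.2,"z":0,"roll":0},{"x":30.6,"y":-19.2,"z":0,"roll":0},{"x":30.6,"y":-19.2,"z":0,"roll":0},{"x":30.6,"y":-19.2,"z":0,"roll":0},{"x":0,"y":0,"z":0,"roll":0}]'>/dev/null
python3 -m handwheel '[{"x":0,"y":0,"z":0,"roll":0},{"x":0,"y":0,"z":0,"roll":0},{"x":0,"y":0,"z":0,"roll":0}]'>/dev/null
python3 - <<'E'
from h import *; goto(530.6,10.4)
from rig import eyes
a=eyes.snapshot("top")["color"][110:220,290:415,::-1]; b=eyes.snapshot("scene")["color"][165:275,245:370,::-1]
cv2.imwrite("pics/g3.png",np.hstack([cv2.resize(x,None,fx=3.2,fy=3.2,interpolation=2) for x in(a,b)]))
E
```

```text
t 16.15 pos [527.8  10.2 206.4] yaw_a 1.6279 shift [ 0.1  2.8 -0. ] F [-0.1 -0.1  0.4] op 0.998 grip 0.0 q6 [-0.09  0.04  1.43 -0.    1.68 -0.15]
```

View pics/g3.png

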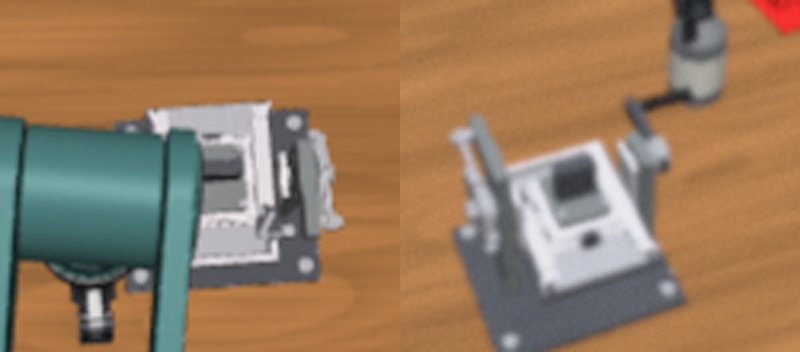

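The right half shows the carrier fully in the bay at (575,200) and the sleeve at (665,100) with its arm end at (635,108). I cross-check the sleeve from this view and then descend.

```bash
python3 - <<'E'
from h import *
from rig import eyes
s=eyes.snapshot("scene"); print(ray(s,[(245+247/3.2,165+103/3.2),(245+292/3.2,165+95/3.2)],130))
E
python3 -m handwheel '[{"x":0,"y":2.8,"z":30,"roll":0},{"x":0,"y":0,"z":25,"roll":0},{"x":0,"y":0,"z":0,"roll":0},{"x":0,"y":0,"z":0,"roll":0}]'
python3 -c "
from h import *; goto(530.6,10.4)"
```

```text
[[530.63647193  -6.41326855]
 [534.38795832  39.72551692]]
t: 16.63
ee_pos: [529.2, 10.6, 150.1]
tool_rot: [-0.002, 0.687, 0.727, -0.001]
wrist_force: [-0.2, 0.2, 0.4]
opening: 1.003
grip_force: 0.0
t 16.63 pos [529.2  10.6 150.1] yaw_a 1.6278 shift [-0.3  1.4 -0. ] F [-0.2  0.2  0.4] op 1.003 grip 0.0 q6 [-0.09  0.06  1.51 -0.    1.57 -0.14]
```

```bash
python3 -m handwheel '[{"x":0,"y":1.5,"z":20,"roll":0},{"x":0,"y":0,"z":18.5,"roll":0},{"x":0,"y":0,"z":0,"roll":0},{"x":0,"y":0,"z":0,"roll":0}]'
python3 -m handwheel '[{"x":0,"y":0,"z":0,"roll":0},{"x":0,"y":0,"z":0,"roll":0},{"x":0,"y":0,"z":0,"roll":0},{"x":0,"y":0,"z":0,"roll":0},{"x":0,"y":0,"z":0,"roll":0}]' 0 >/dev/null
python3 -m handwheel '[{"x":0,"y":0,"z":0,"roll":0},{"x":0,"y":0,"z":0,"roll":0},{"x":0,"y":0,"z":0,"roll":0},{"x":0,"y":0,"z":0,"roll":0},{"x":0,"y":0,"z":0,"roll":0}]'
python3 - <<'E'
from h import *; goto(530.6,10.4)
t=np.arange(0,3.41,.1); 
for i in range(0,34): print(round(t[i+1],1), "y",round(65*(np.cos(t[i])-np.cos(t[i+1])),1),"z",round(-65*(np.sin(t[i+1])-np.sin(t[i])),1), end=" | ")
E
```

```text
t: 16.97
ee_pos: [532.0, 10.9, 114.2]
tool_rot: [0.0, 0.686, 0.727, 0.0]
wrist_force: [-0.4, -0.1, -0.0]
opening: 1.0
grip_force: 0.0
t: 17.8
ee_pos: [532.4, 11.2, 114.6]
tool_rot: [0.001, 0.686, 0.727, 0.001]
wrist_force: [-0.5, 0.2, 6.0]
opening: 0.001
grip_force: 2.8
t 17.8 pos [532.4  11.2 114.6] yaw_a 1.6288 shift [-0.7 -1.9 -0. ] F [-0.5  0.2  6. ] op 0.001 grip 2.8 q6 [-0.09  0.08  1.56  0.    1.49 -0.14]
0.1 y 0.3 z -6.5 | 0.2 y 1.0 z -6.4 | 0.3 y 1.6 z -6.3 | 0.4 y 2.2 z -6.1 | 0.5 y 2.8 z -5.9 | 0.6 y 3.4 z -5.5 | 0.7 y 3.9 z -5.2 | 0.8 y 4.4 z -4.8 | 0.9 y 4.9 z -4.3 | 1.0 y 5.3 z -3.8 | 1.1 y 5.6 z -3.2 | 1.2 y 5.9 z -2.7 | 1.3 y 6.2 z -2.0 | 1.4 y 6.3 z -1.4 | 1.5 y 6.4 z -0.8 | 1.6 y 6.5 z -0.1 | 1.7 y 6.5 z 0.5 | 1.8 y 6.4 z 1.2 | 1.9 y 6.2 z 1.8 | 2.0 y 6.0 z 2.4 | 2.1 y 5.8 z 3.0 | 2.2 y 5.4 z 3.6 | 2.3 y 5.1 z 4.1 | 2.4 y 4.6 z 4.6 | 2.5 y 4.1 z 5.0 | 2.6 y 3.6 z 5.4 | 2.7 y 3.1 z 5.7 | 2.8 y 2.5 z 6.0 | 2.9 y 1.9 z 6.2 | 3.0 y 1.2 z 6.4 | 3.1 y 0.6 z 6.5 | 3.2 y -0.1 z 6.5 | 3.3 y -0.7 z 6.5 | 3.4 y -1.3 z 6.4 |
```

The fingers closed on nothing, with a 6 N upward force. I look before moving.

```bash
python3 - <<'E'
from h import *
from rig import eyes
a=eyes.snapshot("top")["color"][140:240,270:390,::-1]; b=eyes.snapshot("scene")["color"][150:250,270:390,::-1]
cv2.imwrite("pics/g4.png",np.hstack([cv2.resize(x,(400,333),interpolation=2) for x in(a,b)]))
E
```

```text
(no output)
```

View pics/g4.png

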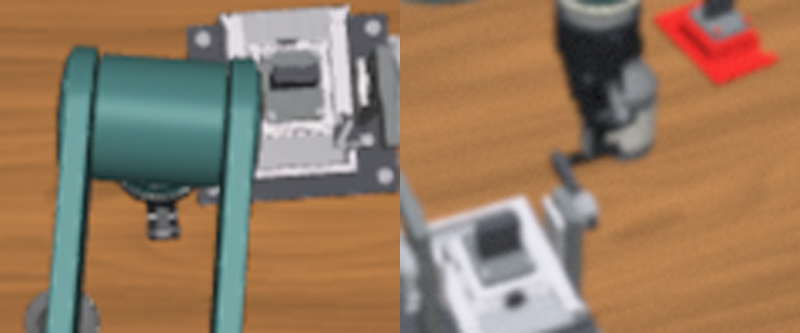

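```bash
python3 - <<'E'
from h import *
from rig import eyes
t=eyes.snapshot("top"); s=eyes.snapshot("scene")
for a,b in(((307.2,192.4),(335.8,194.5)),((327.5,191.2),(321.8,197.2))):
    for z in range(80,161,10):
        p=ray(t,[a],z)[0];q=ray(s,[b],z)[0]; print(z,p.round(1),q.round(1),np.hypot(*(p-q)).round(1))
for n,c in(("top",t),("scene",s)):
    q=c["orientation"]; M=R.from_quat([q[1],q[2],q[3],q[0]]).as_matrix()
    for p in((532.4,11.2,114.6),(530.6,10.4,130),(530.6,10.4,107)):
        d=c["K"]@(M.T@(np.array(p)-c["origin"])); u=d[:2]/d[2]; o=(270,140) if n=="top" else (270,150); print(n,p,((u-o)*3.33).round())
E
```

```text
80 [534.6  39. ] [486.8  58.6] 51.6
90 [533.6  38.8] [496.1  54.6] 40.7
100 [532.7  38.6] [505.3  50.6] 29.8
110 [531.7  38.4] [514.6  46.6] 18.9
120 [530.7  38.3] [523.9  42.7] 8.1
130 [529.8  38.1] [533.1  38.7] 3.4
140 [528.8  37.9] [542.4  34.7] 14.0
150 [527.8  37.7] [551.7  30.7] 24.9
160 [526.9  37.5] [560.9  26.7] 35.7
80 [537.3 -20.9] [483.8   9.5] 61.5
90 [536.3 -20.6] [493.1   6.1] 50.8
100 [535.3 -20.3] [502.4   2.6] 40.1
110 [534.3 -20. ] [511.7  -0.8] 29.7
120 [533.4 -19.7] [521.   -4.2] 19.8
130 [532.4 -19.4] [530.3  -7.6] 12.0
140 [531.4 -19.1] [539.6 -11. ] 11.5
150 [530.4 -18.8] [548.9 -14.4] 19.0
160 [529.4 -18.5] [558.2 -17.8] 28.8
top (532.4, 11.2, 114.6) [155. 173.]
top (530.6, 10.4, 130) [156. 173.]
top (530.6, 10.4, 107) [156. 176.]
scene (532.4, 11.2, 114.6) [191. 165.]
scene (530.6, 10.4, 130) [190. 153.]
scene (530.6, 10.4, 107) [190. 170.]
```

```bash
python3 - <<'E'
from h import *
from rig import eyes,status
b=eyes.snapshot("scene")["color"][165:215,300:365,::-1];a=eyes.snapshot("top")["color"][180:225,290:335,::-1]
cv2.imwrite("pics/g5.png",np.hstack([cv2.resize(b,(520,400),interpolation=2),cv2.resize(a,(280,400),interpolation=2)[:,:280]]))
s=status.observe(); print(s["opening"],s["grip_force"],s["wrist_force"],s["torque"],s["ee_pos"])
E
```

```text
0.0019357763669408774 2.7947863354347646 [-0.18790517 -0.637342    5.19772315] [ 0.04761512  0.0252672  -0.01854262] [532.44416433  11.1704122  114.59398119]
```

View pics/g5.png

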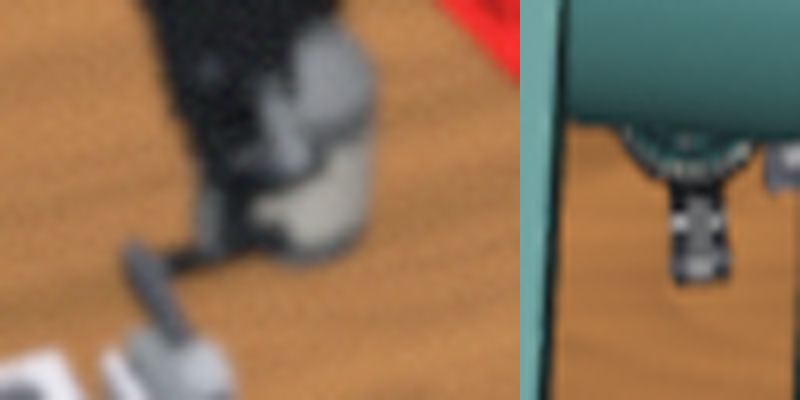

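```bash
python3 -m handwheel '[{"x":0,"y":0,"z":-3,"roll":0},{"x":0,"y":0,"z":0,"roll":0},{"x":0,"y":0,"z":0,"roll":0},{"x":0,"y":0,"z":0,"roll":0}]'
python3 -m handwheel '[{"x":0,"y":0,"z":-3,"roll":0},{"x":0,"y":0,"z":0,"roll":0},{"x":0,"y":0,"z":0,"roll":0},{"x":0,"y":0,"z":0,"roll":0}]'
```

```text
t: 18.43
ee_pos: [531.2, 11.2, 115.6]
tool_rot: [-0.0, 0.686, 0.727, -0.0]
wrist_force: [0.4, 0.4, 0.7]
opening: -0.002
grip_force: 0.0
t: 18.77
ee_pos: [531.6, 11.2, 119.3]
tool_rot: [0.0, 0.686, 0.727, -0.0]
wrist_force: [-0.7, -1.1, 0.0]
opening: 0.001
grip_force: 0.0
```

```bash
python3 -m handwheel '[{"x":0,"y":0,"z":-12,"roll":0},{"x":0,"y":0,"z":-15,"roll":0},{"x":0,"y":0,"z":-10,"roll":0},{"x":0,"y":0,"z":0,"roll":0},{"x":0,"y":0,"z":0,"roll":0}]'
python3 -m handwheel '[{"x":0,"y":0,"z":8,"roll":0},{"x":0,"y":0,"z":5,"roll":0},{"x":0,"y":0,"z":0,"roll":0},{"x":0,"y":0,"z":0,"roll":0}]'
python3 -m handwheel '[{"x":0,"y":0,"z":4,"roll":0},{"x":0,"y":0,"z":0,"roll":0},{"x":0,"y":0,"z":0,"roll":0}]'
python3 -m handwheel '[{"x":0,"y":0,"z":4,"roll":0},{"x":0,"y":0,"z":0,"roll":0},{"x":0,"y":0,"z":0,"roll":0}]'
python3 -m handwheel '[{"x":0,"y":0,"z":4,"roll":0},{"x":0,"y":0,"z":0,"roll":0},{"x":0,"y":0,"z":0,"roll":0}]'
```

```text
t: 19.18
ee_pos: [532.3, 11.1, 157.7]
tool_rot: [0.001, 0.686, 0.727, 0.001]
wrist_force: [-0.9, 0.2, -0.0]
opening: -0.001
grip_force: 0.0
t: 19.52
ee_pos: [530.6, 11.3, 141.4]
tool_rot: [-0.001, 0.686, 0.727, -0.001]
wrist_force: [0.7, 0.2, -0.4]
opening: 0.002
grip_force: 0.0
t: 19.77
ee_pos: [531.4, 11.2, 138.9]
tool_rot: [-0.0, 0.686, 0.727, -0.0]
wrist_force: [0.4, -0.4, 0.6]
opening: 0.003
grip_force: 0.0
t: 20.02
ee_pos: [531.5, 11.2, 135.0]
tool_rot: [-0.0, 0.686, 0.727, -0.0]
wrist_force: [-0.3, -0.4, 0.2]
opening: -0.001
grip_force: 0.0
t: 20.27
ee_pos: [531.4, 11.2, 130.9]
tool_rot: [-0.0, 0.686, 0.727, -0.0]
wrist_force: [-0.1, 0.0, 0.1]
opening: 0.001
grip_force: 0.0
```

```bash
python3 -m handwheel '[{"x":0,"y":0,"z":5,"roll":0},{"x":0,"y":0,"z":4,"roll":0},{"x":0,"y":0,"z":0,"roll":0},{"x":0,"y":0,"z":0,"roll":0}]'
python3 -m handwheel '[{"x":0,"y":0,"z":4,"roll":0},{"x":0,"y":0,"z":0,"roll":0},{"x":0,"y":0,"z":0,"roll":0}]'
python3 -m handwheel '[{"x":0,"y":0,"z":3,"roll":0},{"x":0,"y":0,"z":0,"roll":0},{"x":0,"y":0,"z":0,"roll":0}]'
python3 - <<'E'
from rig import eyes
s=eyes.snapshot("scene")["color"]; t=eyes.snapshot("top")["color"]
import numpy as np
# vertical dark profiles through sleeve, both visible parts
for u in(322,324,326,328,330,332,334): print(u,s[188:208,u].mean(1).astype(int))
E
```

```text
t: 20.6
ee_pos: [531.2, 11.2, 121.7]
tool_rot: [-0.0, 0.686, 0.727, -0.0]
wrist_force: [-0.5, 0.2, 1.1]
opening: -0.001
grip_force: 0.0
t: 20.85
ee_pos: [531.4, 11.2, 118.0]
tool_rot: [-0.0, 0.686, 0.727, -0.0]
wrist_force: [0.2, -0.4, -1.2]
opening: 0.007
grip_force: 0.0
t: 21.1
ee_pos: [531.5, 11.2, 115.1]
tool_rot: [-0.0, 0.686, 0.727, -0.0]
wrist_force: [-0.3, -0.7, 0.4]
opening: 0.001
grip_force: 0.0
322 [121 121 125 123 123 123 114  92  67  48  49  70  97 108 110 108 106  99
  94 105]
324 [ 96 102 103 102 102 102  93  80  63  51  56  82 102 115 117 124 122 120
 120 137]
326 [ 63  78  85  83  82  84  82  83  72  57  68  95 112 119 122 126 126 127
 132 150]
328 [ 32  34  41  38  37  41  49  47  47  63  84 107 115 122 122 124 127 125
 128 133]
330 [ 29  37  43  49  48  45  39  47  53  73 100 111 119 121 125 127 126 126
 130 129]
332 [ 45  72 101 114  92  69  51  47  56  89 105 114 119 123 127 127 128 126
 129 129]
334 [ 69 109 136 136 114  74  58  47  63  89 106 117 124 126 125 128 125 127
 134 131]
```

```bash
python3 - <<'E'
import cv2
from h import *
from rig import eyes
s=cv2.imread("pics/scene0.png")
for u in(322,324,328,332,334): print(u,s[188:208,u].mean(1).astype(int))
# project closed gripper: where does dark gripper end? diff image now vs start
n=eyes.snapshot("scene")["color"][:,:,::-1]
d=np.abs(n.astype(int)-s).mean(2)[170:215,312:345]
for v in range(0,45,2): print(170+v,''.join('#' if x>25 else '.' for x in d[v]))
E
python3 -m handwheel '[{"x":0,"y":0,"z":3,"roll":0},{"x":0,"y":0,"z":0,"roll":0},{"x":0,"y":0,"z":0,"roll":0}]'
```

```text
322 [122 127 128 130 129 127 117  91  68  47  47  68  93 110 114 108 104 102
 100 105]
324 [126 128 131 130 129 125 106  80  57  43  56  84 105 116 121 125 123 118
 123 141]
328 [124 127 122 116 111  95  72  51  44  60  92 113 115 120 125 129 125 130
 131 133]
332 [154 153 154 140 112  80  53  46  57  88 108 115 123 124 128 128 127 128
 131 130]
334 [161 161 159 142 110  74  56  51  67  85 105 117 119 126 130 126 124 127
 130 129]
170 ......####################.......
172 .......###################.......
174 .......###################.......
176 ........##################.......
178 .........############............
180 ..........###########..#.........
182 ..........###########..##........
184 ...........############....##....
186 ............#################....
188 ............###############......
190 ............##########...........
192 ............########.............
194 ...............#.................
196 .................................
198 .................................
200 .................................
202 .................................
204 .................................
206 .................................
208 .................................
210 .................................
212 .................................
214 .................................
t: 21.5
ee_pos: [533.2, 11.2, 114.6]
tool_rot: [0.002, 0.686, 0.727, 0.002]
wrist_force: [0.1, 0.1, 5.7]
opening: 0.004
grip_force: 2.9
```

The shut tips end at pixel v≈193, on top of the sleeve, which hasn't moved. Its top must be at 137, so the real tips sit about 22 mm above the reported TCP. Picture g1 showed the same offset. I lift, open, and go 22 mm deeper while watching the force.

```bash
python3 -m handwheel '[{"x":0,"y":0,"z":-15,"roll":0},{"x":0,"y":0,"z":-15,"roll":0},{"x":0,"y":0,"z":0,"roll":0}]' >/dev/null
python3 -m handwheel '[{"x":0,"y":0,"z":0,"roll":0},{"x":0,"y":0,"z":0,"roll":0},{"x":0,"y":0,"z":0,"roll":0},{"x":0,"y":0,"z":0,"roll":0},{"x":0,"y":0,"z":0,"roll":0}]' 1 >/dev/null
python3 -m handwheel '[{"x":0,"y":0,"z":15,"roll":0},{"x":0,"y":0,"z":15,"roll":0},{"x":0,"y":0,"z":0,"roll":0},{"x":0,"y":0,"z":0,"roll":0}]'
python3 -m handwheel '[{"x":0,"y":0,"z":8,"roll":0},{"x":0,"y":0,"z":0,"roll":0},{"x":0,"y":0,"z":0,"roll":0}]'
python3 -m handwheel '[{"x":0,"y":0,"z":8,"roll":0},{"x":0,"y":0,"z":0,"roll":0},{"x":0,"y":0,"z":0,"roll":0}]'
```

```text
t: 22.5
ee_pos: [530.7, 11.3, 111.1]
tool_rot: [-0.001, 0.686, 0.727, -0.001]
wrist_force: [0.2, 0.6, 0.5]
opening: 1.001
grip_force: 0.0
t: 22.75
ee_pos: [531.6, 11.2, 104.4]
tool_rot: [0.0, 0.686, 0.727, -0.0]
wrist_force: [0.7, 1.1, -0.3]
opening: 0.991
grip_force: 0.0
t: 23.0
ee_pos: [531.2, 11.2, 95.8]
tool_rot: [-0.0, 0.686, 0.727, -0.0]
wrist_force: [-0.1, 0.5, 0.7]
opening: 0.997
grip_force: 0.0
```

```bash
python3 -m handwheel '[{"x":0,"y":0,"z":6,"roll":0},{"x":0,"y":0,"z":0,"roll":0},{"x":0,"y":0,"z":0,"roll":0}]'
python3 -m handwheel '[{"x":0,"y":0,"z":0,"roll":0},{"x":0,"y":0,"z":0,"roll":0},{"x":0,"y":0,"z":0,"roll":0},{"x":0,"y":0,"z":0,"roll":0},{"x":0,"y":0,"z":0,"roll":0}]' 0 >/dev/null
python3 -m handwheel '[{"x":0,"y":0,"z":0,"roll":0},{"x":0,"y":0,"z":0,"roll":0},{"x":0,"y":0,"z":0,"roll":0},{"x":0,"y":0,"z":0,"roll":0},{"x":0,"y":0,"z":0,"roll":0}]'
```

```text
t: 23.25
ee_pos: [531.2, 11.2, 89.8]
tool_rot: [-0.0, 0.686, 0.727, -0.0]
wrist_force: [1.2, 0.5, 0.4]
opening: 0.998
grip_force: 0.0
t: 24.08
ee_pos: [531.2, 11.1, 90.5]
tool_rot: [-0.0, 0.686, 0.727, -0.0]
wrist_force: [-3.3, 0.1, 3.2]
opening: 0.14
grip_force: 58.5
```

Gripped (opening 0.14, 58 N). Now I crank, first 0.5 rad.

```bash
python3 -m handwheel '[{"x":0,"y":0.3,"z":-6.5,"roll":0},{"x":0,"y":1,"z":-6.4,"roll":0},{"x":0,"y":1.6,"z":-6.3,"roll":0},{"x":0,"y":2.2,"z":-6.1,"roll":0},{"x":0,"y":2.8,"z":-5.9,"roll":0}]'
python3 -m handwheel '[{"x":0,"y":3.4,"z":-5.5,"roll":0},{"x":0,"y":3.9,"z":-5.2,"roll":0},{"x":0,"y":4.4,"z":-4.8,"roll":0},{"x":0,"y":4.9,"z":-4.3,"roll":0},{"x":0,"y":0,"z":0,"roll":0}]'
```

```text
t: 24.5
ee_pos: [537.8, 11.5, 119.8]
tool_rot: [-0.002, 0.686, 0.727, -0.002]
wrist_force: [-1.4, -0.8, -12.5]
opening: 0.139
grip_force: 58.4
t: 24.92
ee_pos: [555.0, 12.4, 141.1]
tool_rot: [-0.002, 0.686, 0.727, -0.002]
wrist_force: [-4.5, -2.2, -9.2]
opening: 0.137
grip_force: 59.1
```

```bash
python3 -m handwheel '[{"x":0,"y":5.3,"z":-3.8,"roll":0},{"x":0,"y":5.6,"z":-3.2,"roll":0},{"x":0,"y":5.9,"z":-2.7,"roll":0},{"x":0,"y":6.2,"z":-2,"roll":0},{"x":0,"y":6.3,"z":-1.4,"roll":0}]'
python3 -m handwheel '[{"x":0,"y":6.4,"z":-0.8,"roll":0},{"x":0,"y":6.5,"z":-0.1,"roll":0},{"x":0,"y":6.5,"z":0.5,"roll":0},{"x":0,"y":6.4,"z":1.2,"roll":0},{"x":0,"y":6.2,"z":1.8,"roll":0}]'
python3 -m handwheel '[{"x":0,"y":0,"z":0,"roll":0},{"x":0,"y":0,"z":0,"roll":0}]'
```

```text
t: 25.33
ee_pos: [580.3, 13.8, 153.8]
tool_rot: [-0.005, 0.686, 0.727, -0.005]
wrist_force: [-15.6, -3.0, -6.2]
opening: 0.139
grip_force: 59.9
t: 25.75
ee_pos: [613.1, 15.5, 153.3]
tool_rot: [-0.003, 0.686, 0.727, -0.004]
wrist_force: [-17.1, -3.2, -0.4]
opening: 0.138
grip_force: 60.5
t: 25.92
ee_pos: [614.5, 15.6, 153.0]
tool_rot: [-0.002, 0.686, 0.727, -0.003]
wrist_force: [-11.6, -3.1, -3.8]
opening: 0.14
grip_force: 60.3
```

```bash
python3 -m handwheel '[{"x":0,"y":6,"z":2.4,"roll":0},{"x":0,"y":5.8,"z":3,"roll":0},{"x":0,"y":5.4,"z":3.6,"roll":0},{"x":0,"y":5.1,"z":4.1,"roll":0},{"x":0,"y":4.6,"z":4.6,"roll":0}]'
python3 -m handwheel '[{"x":0,"y":4.1,"z":5,"roll":0},{"x":0,"y":3.6,"z":5.4,"roll":0},{"x":0,"y":3.1,"z":5.7,"roll":0},{"x":0,"y":2.5,"z":6,"roll":0},{"x":0,"y":1.9,"z":6.2,"roll":0}]'
python3 -m handwheel '[{"x":0,"y":0,"z":0,"roll":0},{"x":0,"y":0,"z":0,"roll":0},{"x":0,"y":0,"z":0,"roll":0}]'
```

```text
t: 26.33
ee_pos: [641.1, 17.0, 137.4]
tool_rot: [-0.002, 0.686, 0.727, -0.003]
wrist_force: [-16.4, -2.9, 2.6]
opening: 0.14
grip_force: 60.8
t: 26.75
ee_pos: [657.9, 17.9, 110.8]
tool_rot: [-0.0, 0.686, 0.727, -0.001]
wrist_force: [-14.8, -3.5, 7.5]
opening: 0.14
grip_force: 61.2
t: 27.0
ee_pos: [658.4, 17.9, 109.3]
tool_rot: [-0.0, 0.686, 0.727, -0.001]
wrist_force: [-9.8, -2.7, 1.1]
opening: 0.137
grip_force: 60.6
```

```bash
python3 -m handwheel '[{"x":0,"y":1.2,"z":6.4,"roll":0},{"x":0,"y":0.6,"z":6.5,"roll":0},{"x":0,"y":-0.1,"z":6.5,"roll":0},{"x":0,"y":0,"z":0,"roll":0},{"x":0,"y":0,"z":0,"roll":0}]'
python3 -m handwheel '[{"x":0,"y":0,"z":2,"roll":0},{"x":0,"y":0,"z":0,"roll":0},{"x":0,"y":0,"z":0,"roll":0}]'
```

```text
t: 27.42
ee_pos: [661.2, 18.1, 90.6]
tool_rot: [0.001, 0.686, 0.727, 0.0]
wrist_force: [-8.5, -2.6, 1.8]
opening: 0.142
grip_force: 60.8
t: 27.67
ee_pos: [661.2, 18.1, 89.5]
tool_rot: [0.001, 0.686, 0.727, 0.0]
wrist_force: [-10.2, -2.7, 4.8]
opening: 0.143
grip_force: 61.0
```

```bash
python3 -m handwheel '[{"x":0,"y":-2,"z":2.5,"roll":0},{"x":0,"y":0,"z":0,"roll":0},{"x":0,"y":0,"z":0,"roll":0}]'
python3 -m handwheel '[{"x":0,"y":0,"z":1,"roll":0},{"x":0,"y":0,"z":0,"roll":0},{"x":0,"y":0,"z":0,"roll":0}]'
```

```text
t: 27.92
ee_pos: [661.4, 18.1, 88.1]
tool_rot: [0.003, 0.686, 0.727, 0.002]
wrist_force: [-5.5, -1.8, 4.5]
opening: 0.135
grip_force: 61.0
t: 28.17
ee_pos: [661.3, 18.1, 87.5]
tool_rot: [0.003, 0.686, 0.727, 0.002]
wrist_force: [-6.4, -1.1, 6.5]
opening: 0.139
grip_force: 61.1
```

Angle is about 3.19 rad. I confirm the pawl by pulling gently back up.

```bash
python3 -m handwheel '[{"x":0,"y":-1,"z":-5,"roll":0},{"x":0,"y":0,"z":0,"roll":0},{"x":0,"y":0,"z":0,"roll":0}]'
python3 -m handwheel '[{"x":0,"y":0,"z":-3,"roll":0},{"x":0,"y":0,"z":0,"roll":0},{"x":0,"y":0,"z":0,"roll":0}]'
python3 -m handwheel '[{"x":0,"y":0,"z":-2,"roll":0},{"x":0,"y":0,"z":0,"roll":0},{"x":0,"y":0,"z":0,"roll":0}]'
```

```text
t: 28.42
ee_pos: [661.4, 18.1, 90.1]
tool_rot: [0.004, 0.686, 0.727, 0.003]
wrist_force: [2.6, -2.3, 5.4]
opening: 0.137
grip_force: 61.1
t: 28.67
ee_pos: [661.2, 18.1, 90.8]
tool_rot: [0.003, 0.686, 0.727, 0.002]
wrist_force: [4.9, -1.5, -0.2]
opening: 0.143
grip_force: 60.6
t: 28.92
ee_pos: [661.2, 18.1, 91.7]
tool_rot: [0.003, 0.686, 0.727, 0.002]
wrist_force: [7.4, -2.9, -4.2]
opening: 0.141
grip_force: 60.3
```

```bash
python3 -m handwheel '[{"x":0,"y":1,"z":-3,"roll":0},{"x":0,"y":0,"z":0,"roll":0},{"x":0,"y":0,"z":0,"roll":0}]'
python3 -m handwheel '[{"x":0,"y":0,"z":-3,"roll":0},{"x":0,"y":0,"z":0,"roll":0},{"x":0,"y":0,"z":0,"roll":0}]'
```

```text
t: 29.17
ee_pos: [661.0, 18.1, 93.6]
tool_rot: [0.002, 0.686, 0.727, 0.001]
wrist_force: [5.8, -2.2, -6.0]
opening: 0.138
grip_force: 60.2
t: 29.42
ee_pos: [660.9, 18.2, 94.8]
tool_rot: [0.001, 0.686, 0.727, 0.001]
wrist_force: [8.6, -2.2, -9.6]
opening: 0.138
grip_force: 59.8
```

```bash
python3 -m handwheel '[{"x":0,"y":0,"z":6,"roll":0},{"x":0,"y":-0.5,"z":6,"roll":0},{"x":0,"y":0,"z":0,"roll":0},{"x":0,"y":0,"z":0,"roll":0}]'
python3 -m handwheel '[{"x":0,"y":-0.5,"z":4,"roll":0},{"x":0,"y":0,"z":0,"roll":0},{"x":0,"y":0,"z":0,"roll":0},{"x":0,"y":0,"z":0,"roll":0}]'
```

```text
t: 29.75
ee_pos: [661.1, 18.1, 87.1]
tool_rot: [0.003, 0.686, 0.727, 0.002]
wrist_force: [4.9, -3.0, 1.5]
opening: 0.14
grip_force: 61.1
t: 30.08
ee_pos: [660.9, 18.1, 83.7]
tool_rot: [0.003, 0.686, 0.727, 0.002]
wrist_force: [5.2, -3.2, 3.5]
opening: 0.138
grip_force: 61.2
```

```bash
python3 -m handwheel '[{"x":0,"y":1.5,"z":-1,"roll":0},{"x":0,"y":0,"z":0,"roll":0},{"x":0,"y":0,"z":0,"roll":0}]'
python3 -m handwheel '[{"x":0,"y":0,"z":0,"roll":0},{"x":0,"y":0,"z":0,"roll":0},{"x":0,"y":0,"z":0,"roll":0},{"x":0,"y":0,"z":0,"roll":0},{"x":0,"y":0,"z":0,"roll":0}]' 1 
python3 -m handwheel '[{"x":0,"y":0,"z":0,"roll":0},{"x":0,"y":0,"z":-30,"roll":0},{"x":0,"y":0,"z":-40,"roll":0},{"x":0,"y":0,"z":-40,"roll":0},{"x":0,"y":0,"z":0,"roll":0}]'>/dev/null
python3 -m handwheel '[{"x":40,"y":0,"z":0,"roll":0},{"x":40,"y":0,"z":0,"roll":0},{"x":40,"y":-10,"z":0,"roll":0},{"x":40,"y":-10,"z":0,"roll":0},{"x":0,"y":0,"z":0,"roll":0}]'
python3 - <<'E'
from h import *
from rig import eyes
n=eyes.snapshot("scene")["color"][165:285,245:375,::-1]; t=eyes.snapshot("top")["color"][115:235,290:420,::-1]
cv2.imwrite("pics/g6.png",np.hstack([cv2.resize(x,(400,369),interpolation=2) for x in(t,n)]))
E
```

```text
t: 30.33
ee_pos: [660.8, 18.1, 83.7]
tool_rot: [0.002, 0.686, 0.727, 0.001]
wrist_force: [2.6, -4.0, 5.8]
opening: 0.139
grip_force: 61.4
t: 30.75
ee_pos: [658.7, 19.2, 80.9]
tool_rot: [-0.001, 0.686, 0.727, -0.001]
wrist_force: [-0.5, 0.8, -0.4]
opening: 0.84
grip_force: 0.0
t: 31.58
ee_pos: [627.5, 185.2, 191.9]
tool_rot: [-0.002, 0.683, 0.73, 0.001]
wrist_force: [0.5, -1.1, 0.5]
opening: 1.0
grip_force: 0.0
```

View pics/g6.png

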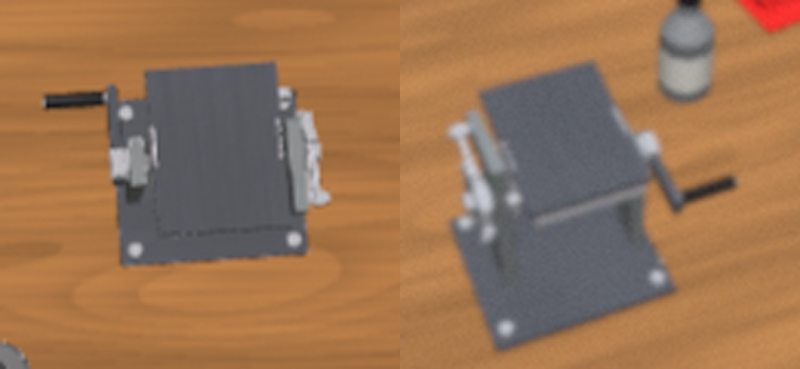

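The view shows the cradle inverted, floor underside on top, and the crank on the mouth side at (710,190). The carrier hangs beneath. I check the angle numerically.

```bash
python3 - <<'E'
from h import *
from rig import eyes
s=eyes.snapshot("scene"); g=s["color"].mean(2)
def line(g,us,v0,v1):
    P=[]
    for u in us:
        w=np.clip(95-g[v0:v1,u],0,None); P.append((u,(w*np.arange(v0,v1)).sum()/w.sum()))
    return np.array(P)
g0=cv2.imread("pics/scene0.png").mean(2)
for nm,gg,us,v0,v1,x in(("start",g0,range(323,332),191,203,531.2),("now",g,range(340,351),218,236,660.9)):
    P=line(gg,us,v0,v1); 
    for z in(120,125,130,135):
        p=ray(s,P,z); f=np.polyfit(p[:,1],p[:,0],1); y=10.7 if nm=="start" else 18; print(nm,z,np.polyval(f,y).round(1),"robot x",x,np.std(P[:,1]-np.polyval(np.polyfit(P[:,0],P[:,1],1),P[:,0])).round(2))
E
```

```text
start 120 521.5 robot x 531.2 0.09
start 125 526.0 robot x 531.2 0.09
start 130 530.5 robot x 531.2 0.09
start 135 535.0 robot x 531.2 0.09
now 120 657.3 robot x 660.9 0.02
now 125 661.0 robot x 660.9 0.02
now 130 664.7 robot x 660.9 0.02
now 135 668.3 robot x 660.9 0.02
```

```bash
python3 -m handwheel '[{"x":0,"y":0,"z":0,"roll":0},{"x":0,"y":0,"z":0,"roll":0},{"x":0,"y":0,"z":0,"roll":0}]' >/dev/null; python3 -c "
from rig import order; print(order.job_done())"
```

```text
the job is handed in; nothing more can be done
None
```

I handed the job in without a verdict coming back: the carrier is in to the stop, the latch held about 13 N for over a second, and the cradle measures about 3.2 rad. The crank is released and the arm clear, but I could not see the pawl drop, and a gentle pull back on the crank did not clearly confirm it.

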